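# Tip the capped tubes out of a hinged tilt tray

## Task

Two hinged tilt trays stand one behind the other on the bench. Take the one that holds the two capped tubes by its T handle and lift it until both tubes have slid into the grey box at its hinged end, then lower the tray gently, without letting it drop, until it lies fully down, and let go. Do not touch the tubes with the gripper, and leave the tray with the dish down.

Things in the scene. Friction and masses are not known exactly. Their poses are not given: they have to be found in the camera images.
- tube_tray (a joint): Hinge of the aluminium tilt tray with the tubes (rad): 0 = lying level, grows as the handle end is lifted, stop at 1.15. Tray 140 mm long, 106 mm wide, walls 22 mm, open at the hinge end (left) with a lip over the box; 0.35 kg. Falls shut if released. The hinge is nearly free. The tubes slide or tumble out at about 0.4 to 0.9 rad. Lengthwise it lies square to straight ahead within 0.2 rad.
- tube_tray_handle (a point): Centre of the black crossbar of that tray's T handle, at its free right-hand end, 100 mm above the bench when down. Bar: 12 mm thick, 50 mm long, 36 mm off the tray on a 9 mm central stem; pinched over its two ends it pivots between the fingers. Axes turn with the tray: x to the hinge (the robot's left), y along the bar. The hinge axis is parallel to y, at 176 mm along x and 10 mm along -z.
- spare_tray (a joint): hinge of the other tilt tray, of the same build and facing the same way, which holds a round dish instead of tubes; same values. It stands about 165 mm nearer to or farther from the robot than the first.
- tube_a: capped blood tube with a purple cap, 86 mm long, 13 mm thick (cap 16 mm), 15 g, lying across the tray; the origin is midway along it at its underside as it lies, its y axis runs along the tube.
- tube_b: the same sort of tube with a red cap, lying beside the first in the same tray.
- catch_box: open grey plastic box under the lip at the left, hinged end of the tray with the tubes, 90 mm (x, along the tray, pointing to the robot's left) by 126 mm (y) by 62 mm high, walls 4 mm; the origin is the centre of its underside.
Mind the look-alikes: they are no part of the job. What is shaped like the tube_b but blue is not meant.

How it is judged:
By the outcome, as a careful person would: the job done as asked, in the order asked, and still so for the second after the job is handed in, with the robot touching nothing.
It also fails if it takes over 42 s, if anything falls off the work surface, if the arm or the gripper's body presses on something with over 40 N, if the wrist force passes 120 N, or if a joint passes its speed limit or range.

## Robot

A 6-joint arm with a two-finger parallel gripper is mounted at the origin on a cart in front of the work surface, level with it; the furniture and walls round the work are solid. World frame = base frame: x ahead of the robot, y to its left, z up, the work surface at z = 0. Lengths are in mm, angles in rad, forces in N, time in s.
With the tool pointing down it reaches from about 350 to 775 mm from the base axis. Payload 5.5 kg.
Tool frame: the origin (TCP) lies between the finger pads; the fingertips stand finger_overhang ahead of it and the grasp point (between the pads) lies 3 mm ahead of it (finger_overhang is the distance from the TCP to the fingertips, in mm); x points along the fingers, z is the direction in which the jaws open and shut, and the axes are right-handed (so a half turn about x gives the same grasp; the last joint's range is limited). The gripper opens to 85 mm and grips with 20 to 120 N. Pads are 22 mm wide; open, the fingers measure 114 mm over their backs; the gripper's body (76 mm by 85 mm) begins 54 mm behind the grasp point. The pads swing forward as they close: fully open they stand 13 mm farther back than shut.
Start: joints at [0.986, 0.313, 0.046, 1.304, 0, 1.431], TCP at [247.438, 519.08, 253.323] pointing down, gripper open.
Joint ranges: [-2.76, 2.76], [-0.86, 1.69], [-1.03, 1.26], [-2.2, 2.34], [-1.47, 1.5], [-3.14, 3.14]. Speed limits (rad/s): [2.57, 2.57, 3.14, 3.14, 3.14, 3.14].

## Interface

Orientations are given as a rotation vector (axis times angle).
In Python, from workcell import * gives the robot as it stands.
- The arm moves only by the tool carry_out, never from a script. Its argument "series" is a list of rows, each an object with "offset": the shift along the world's x, y, z in m, a list of three; "spin": the turn about the world's z in degrees; "gripper": the finger opening in m, from 0 to 0.0854. In form: [{"offset": [dx, dy, dz], "spin": spin, "gripper": gripper}, ...]. A call has 1 to 12 rows; each row is the pose to reach, as a shift and turn from the pose commanded when the call began; what a row does not reach only later rows make up. A row lasts 1/12 s, in which the tool goes at most 41.7 mm and 7.16 degrees, less where a joint would pass 70% of its speed; a pose out of reach is approached as far as the arm can. A call with a gripper value outside its range is refused whole. The fingers move at their own pace and stop on an object; the grip force is fixed at half the most. Time passes only in rows, so rows that repeat a pose let the fingers close. It gives the time, the measured TCP pose, the force and the opening at its end, in the units of the state.
- observe(): the state, without advancing time (a new reading comes with each control period).
- snapshot(name): name is "side" or "top" or "wrist"; returns a dict with "color" (480x640x3 uint8, blue, green, red), "depth" (480x640 float32, mm along the optical axis (not along the pixel's ray), 0 where there is no reading), "fx", "fy", "cx", "cy" (pixels), "dist_coeffs" ([k1, k2, p1, p2, k3] as OpenCV has them; the pictures are not rectified), "origin" and "orientation" of the camera in the world; the wrist camera has in their place "hand_eye" (4x4, takes a point from camera to tool coordinates, whose origin is the TCP and whose axes are the tool frame's). Camera axes: x right, y up, looking along -z (the intrinsics and any distortion apply to the point x, -y, -z); pixel columns grow to the right and rows downward; lengths in mm; the calibration is good to about 2 mm. A picture is of the moment at which its call begins: read the wrist's pose just before it.
- close_job(): hands the job in, once; it reports no verdict.
The state is a dict: "time_s": time; "q": joint angles; "qd": joint speeds; "joint_torque": joint torques, N m; "tool_pos": TCP position; "tcp_rot": TCP orientation; "wrist_force": force on the tool from outside, world axes, zero at the start; "moment": the same for the moment, N m; "grip_width": opening from 0.0 (shut) to 1.0 (fully open).
Only numpy, scipy, OpenCV 4.12 (cv2) and the standard library are available. Lean on these libraries where they do the work, as an engineer would, in place of code of your own. Each camera call takes 0.05 s, during which the arm holds its last target. There are 200 camera calls.

## Working session

There is one attempt and no reset: what is moved stays moved. The work goes in short steps, Python scripts to look and compute and a tool call to move; the robot and the scene stay as the last step left them, time stands still between calls to the robot, and variables do not carry over. Pictures are saved under pics/ and viewed, about 8 in all and at most 12, crops included, and the job is handed in when it is done.

Besides the shell and the picture viewer there is one more tool, called after "Call:" as name(argument=value, ...) on one line, values as JSON. carry_out: Moves the arm, as the interface text tells. Its arguments: {"type":"object","properties":{"series":{"type":"array","items":{"type":"object","properties":{"offset":{"type":"array","items":{"type":"number"}},"spin":{"type":"number"},"gripper":{"type":"number"}}}}},"required":["series"]}

```bash
mkdir -p pics
cat > h.py <<'E'
from workcell import *
import numpy as np, cv2
from scipy.spatial.transform import Rotation as R
def rot(o):
    o=np.array(o,float)
    if o.shape==(3,3): return o
    return R.from_rotvec(o).as_matrix()
def pts(s,uv,depth=None):
    K=np.array([[s['fx'],0,s['cx']],[0,s['fy'],s['cy']],[0,0,1]])
    uv=np.array(uv,float).reshape(-1,1,2)
    n=cv2.undistortPoints(uv,K,np.array(s['dist_coeffs'],float)).reshape(-1,2)
    d=depth if depth is not None else np.array([s['depth'][int(v),int(u)] for u,v in uv.reshape(-1,2)])
    c=np.c_[n[:,0]*d,-n[:,1]*d,-d]
    if 'hand_eye' in s:
        H=np.array(s['hand_eye']);t=c@H[:3,:3].T+H[:3,3]
        o=s['st'];return t@rot(o['tcp_rot']).T+np.array(o['tool_pos'])
    return c@rot(s['orientation']).T+np.array(s['origin'])
def snap(n):
    st=observe();s=snapshot(n);s['st']=st;return s
E
python3 - <<'E'
from h import *
print(observe())
for n in('top','side'):
    s=snap(n);cv2.imwrite(f'pics/{n}1.png',s['color']);np.save(f'pics/{n}1.npy',s,allow_pickle=True)
    print(n,s['origin'],s['orientation'])
E
```

```text
{'time_s': 0.0, 'q': array([9.86396284e-01, 3.13999629e-01, 4.50317985e-02, 1.30360237e+00,
       1.15805096e-05, 1.43119865e+00]), 'qd': array([ 2.35265487e-05,  6.53415807e-04,  2.36489534e-03, -2.66222752e-03,
        3.11784194e-04, -1.60513627e-03]), 'joint_torque': array([-3.31009815e-04, -4.80625105e+01,  2.98533905e+01,  1.93530251e-02,
       -2.32112061e-04, -5.65898006e-06]), 'tool_pos': array([247.16620277, 518.6713635 , 252.43086948]), 'tcp_rot': array([-0.87642589,  1.38905324,  0.87524723]), 'wrist_force': array([ 0.12817923, -0.5473174 ,  0.65786677]), 'moment': array([-0.0283272 , -0.03661165,  0.00982562]), 'grip_width': 0.9989189719621782}
top [ 340.19145966 -280.67530048  903.57875971] [ 0.18338749 -0.18512957 -1.5896733 ]
side [ 547.31819407 -935.25511262  646.45339872] [0.86790347 0.0138126  0.03878847]
```

View pics/top1.png

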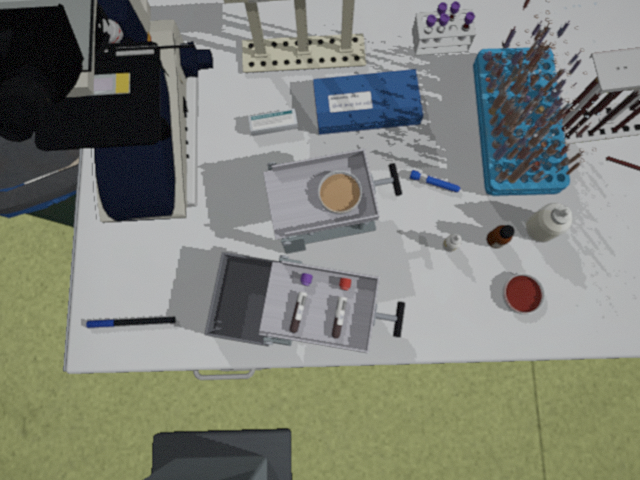

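View pics/side1.png

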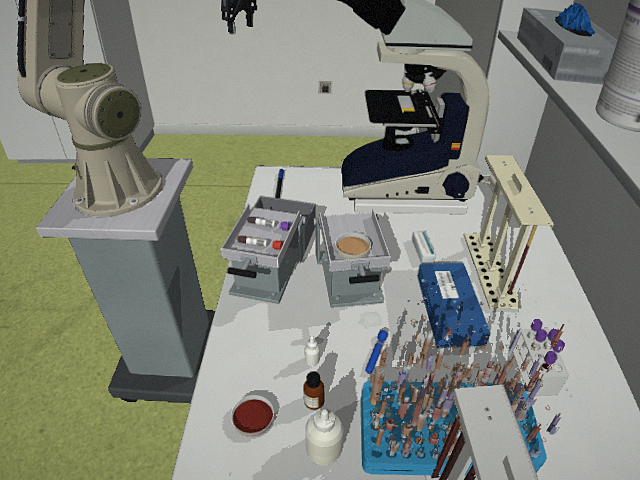

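The tube tray is the nearer one: its bar runs from about (402,303) to (397,335) in the top picture, with the tubes at (300,305) and (342,310) and the box on the left at (240,298). The dish tray is behind it, with its handle at (395,180).

Run:
```python
from h import *
s=np.load('pics/top1.npy',allow_pickle=True).item()
m=(s['color'].max(2)<60)
for nm,(u0,u1,v0,v1) in dict(tube=(385,412,296,342),spare=(380,410,158,200)).items():
    v,u=np.nonzero(m[v0:v1,u0:u1]);uv=np.c_[u+u0,v+v0]
    P=pts(s,uv);P=P[(P[:,2]>85)&(P[:,2]<125)]
    c=P[:,:2].mean(0);w,V=np.linalg.eigh(np.cov((P[:,:2]-c).T))
    print(nm,len(P),P.mean(0),np.percentile(P[:,2],[5,50,95]),V[:,1],np.sqrt(12*w))
p=[(302,300),(341,318),(265,265),(262,333),(378,277),(370,350),(222,255),(212,335),(280,260),(268,340)]
print(np.c_[p,pts(s,p).round(0)])
```

```text
tube 200 [ 396.25397364 -381.44935686  105.66094485] [102.97694537 105.61355333 108.28014184] [-0.98186522  0.18958029] [ 8.09589639 48.27576394]
spare 169 [ 600.87471258 -387.27955835  105.92215897] [103.11318801 105.91376134 108.55106878] [-0.98677239 -0.16211184] [ 7.93677333 49.03408991]
[[ 302.  300.  426. -247.  105.]
 [ 341.  318.  400. -301.  103.]
 [ 265.  265.  492. -187.   23.]
 [ 262.  333.  383. -190.   93.]
 [ 378.  277.  455. -355.  111.]
 [ 370.  350.  357. -348.   -0.]
 [ 222.  255.  502. -127.   64.]
 [ 212.  335.  384. -113.   61.]
 [ 280.  260.  486. -216.   94.]
 [ 268.  340.  373. -199.   96.]]
```

Run:
```python
from h import *
for n in('top','side'):
    s=np.load(f'pics/{n}1.npy',allow_pickle=True).item()
    v,u=np.mgrid[0:480:3,0:640:3];uv=np.c_[u.ravel(),v.ravel()]
    d=s['depth'][uv[:,1],uv[:,0]];uv=uv[d>0];P=pts(s,uv)
    P=P[(P[:,2]>120)&(P[:,0]>200)&(P[:,0]<850)&(np.abs(P[:,1])<650)]
    g={}
    for p in P: k=(int(p[0]//60)*60,int(p[1]//60)*60); g.setdefault(k,[]).append(p[2])
    print(n,sorted((k,int(max(z)),len(z)) for k,z in g.items() if len(z)>2))
st=observe();M=rot(st['tcp_rot']);print(M)
b=np.array([-.982,.19,0]);z=M[:,2]
a=np.degrees(np.arctan2(z[0]*b[1]-z[1]*b[0],z@b));print('spin',a,(a+270)%180-90)
```

```text
top [((480, -60), 498, 131), ((540, -60), 495, 387), ((600, -660), 224, 14), ((600, -600), 275, 31), ((600, -120), 238, 72), ((600, -60), 471, 741), ((600, 0), 457, 325), ((600, 60), 239, 51), ((660, -660), 153, 10), ((660, -600), 245, 61), ((660, -120), 238, 60), ((660, -60), 456, 476), ((660, 0), 455, 95), ((720, -660), 206, 23), ((720, -600), 246, 33), ((720, -120), 247, 46), ((720, -60), 336, 204), ((720, 0), 249, 4), ((780, -660), 164, 17), ((780, -600), 228, 40), ((780, -240), 203, 11), ((780, -180), 206, 10), ((780, -60), 255, 155), ((780, 0), 253, 5), ((840, -60), 196, 24)]
side [((180, 420), 344, 37), ((180, 480), 339, 5), ((240, 480), 338, 20), ((240, 540), 319, 25), ((540, -60), 456, 46), ((600, -660), 229, 17), ((600, -600), 275, 38), ((600, -120), 235, 42), ((600, -60), 457, 216), ((600, 0), 376, 43), ((600, 60), 235, 13), ((660, -660), 246, 39), ((660, -600), 244, 62), ((660, -120), 235, 44), ((660, -60), 455, 379), ((660, 0), 447, 55), ((660, 60), 235, 10), ((720, -660), 228, 30), ((720, -600), 277, 14), ((720, -120), 244, 21), ((720, -60), 437, 352), ((720, 0), 434, 52), ((720, 60), 244, 3), ((780, -660), 278, 65), ((780, -600), 213, 36), ((780, -300), 205, 7), ((780, -240), 205, 11), ((780, -180), 204, 5), ((780, -120), 128, 3), ((780, -60), 400, 303), ((780, 0), 398, 26), ((840, -360), 206, 24), ((840, -300), 205, 11), ((840, -240), 205, 10), ((840, -180), 206, 5), ((840, -60), 302, 44)]
[[-9.08635404e-04 -9.02676649e-01  4.30318535e-01]
 [-1.38651103e-03  4.30319436e-01  9.02675612e-01]
 [-9.99998626e-01  2.23561623e-04 -1.64257461e-03]]
spin 104.5373794624886 -75.46262053751138
```

Run:
```python
from h import *
s=np.load('pics/top1.npy',allow_pickle=True).item()
v,u=np.mgrid[0:480:1,0:640:1];uv=np.c_[u.ravel(),v.ravel()]
d=s['depth'][uv[:,1],uv[:,0]];uv=uv[d>0];P=pts(s,uv)
for z0 in(120,200,300,400):
    Q=P[(P[:,2]>z0)&(P[:,0]>300)&(np.abs(P[:,1])<200)&(P[:,1]>-100)];r=np.hypot(Q[:,0],Q[:,1]);i=np.argsort(r)[5];print(z0,len(Q),r[i],Q[i])
c=np.array([247.4,519.1])
W=[]
for k in range(5): W.append((64.5,575-41*(k+1),0))
n=19
for k in range(1,n+1): W.append((64.5-108.5*k/n,370,-75.5*k/n))
for k in range(1,5): W.append((-44,370+41*k,-75.5))
prev=c
for i,(a,r,sp) in enumerate(W):
    if i%12==0: base=(prev,W[i-1][2] if i else 0)
    p=r*np.array([np.cos(np.radians(a)),np.sin(np.radians(a))])
    print(i+1,((p-base[0])/1000).round(3),round(sp-base[1],1),p.round());prev=p
```

```text
120 24946 521.9095770732256 [521.01689753 -30.51227827 474.1634009 ]
200 22499 521.9095770732256 [521.01689753 -30.51227827 474.1634009 ]
300 11942 521.9095770732256 [521.01689753 -30.51227827 474.1634009 ]
400 9751 521.9095770732256 [521.01689753 -30.51227827 474.1634009 ]
1 [-0.018 -0.037] 0 [230. 482.]
2 [-0.035 -0.074] 0 [212. 445.]
3 [-0.053 -0.111] 0 [195. 408.]
4 [-0.07  -0.148] 0 [177. 371.]
5 [-0.088 -0.185] 0 [159. 334.]
6 [-0.056 -0.203] -4.0 [192. 316.]
7 [-0.025 -0.223] -7.9 [222. 296.]
8 [ 0.003 -0.247] -11.9 [251. 272.]
9 [ 0.029 -0.273] -15.9 [276. 246.]
10 [ 0.052 -0.302] -19.9 [300. 217.]
11 [ 0.072 -0.333] -23.8 [320. 186.]
12 [ 0.089 -0.366] -27.8 [337. 154.]
13 [ 0.014 -0.034] -4.0 [350. 119.]
14 [ 0.024 -0.07 ] -7.9 [360.  84.]
15 [ 0.03  -0.106] -11.9 [367.  48.]
16 [ 0.033 -0.143] -15.9 [370.  11.]
17 [ 0.032 -0.18 ] -19.9 [369. -26.]
18 [ 0.028 -0.216] -23.8 [365. -63.]
19 [ 0.02  -0.252] -27.8 [357. -99.]
20 [ 0.008 -0.287] -31.8 [ 345. -134.]
21 [-0.007 -0.321] -35.8 [ 330. -167.]
22 [-0.025 -0.353] -39.7 [ 312. -199.]
23 [-0.046 -0.383] -43.7 [ 290. -229.]
24 [-0.07  -0.411] -47.7 [ 266. -257.]
25 [ 0.029 -0.028] 0.0 [ 296. -286.]
26 [ 0.059 -0.057] 0.0 [ 325. -314.]
27 [ 0.088 -0.085] 0.0 [ 355. -342.]
28 [ 0.118 -0.114] 0.0 [ 384. -371.]
```

Call:
carry_out(series=[{"offset": [-0.018, -0.037, 0], "spin": 0, "gripper": 0.085}, {"offset": [-0.035, -0.074, 0], "spin": 0, "gripper": 0.085}, {"offset": [-0.053, -0.111, 0], "spin": 0, "gripper": 0.085}, {"offset": [-0.07, -0.148, 0], "spin": 0, "gripper": 0.085}, {"offset": [-0.088, -0.185, 0], "spin": 0, "gripper": 0.085}, {"offset": [-0.056, -0.203, 0], "spin": -4, "gripper": 0.085}, {"offset": [-0.025, -0.223, 0], "spin": -8, "gripper": 0.085}, {"offset": [0.003, -0.247, 0], "spin": -12, "gripper": 0.085}, {"offset": [0.029, -0.273, 0], "spin": -16, "gripper": 0.085}, {"offset": [0.052, -0.302, 0], "spin": -20, "gripper": 0.085}, {"offset": [0.072, -0.333, 0], "spin": -24, "gripper": 0.085}, {"offset": [0.089, -0.366, 0], "spin": -28, "gripper": 0.085}])

```text
time_s: 1.1
tool_pos: [337.4, 151.6, 253.2]
tcp_rot: [-0.496, 1.513, 0.497]
wrist_force: [0.8, 0.6, 0.1]
grip_width: 0.994
```

Call:
carry_out(series=[{"offset": [0.014, -0.034, 0], "spin": -4, "gripper": 0.085}, {"offset": [0.024, -0.07, 0], "spin": -8, "gripper": 0.085}, {"offset": [0.03, -0.106, 0], "spin": -12, "gripper": 0.085}, {"offset": [0.033, -0.143, 0], "spin": -16, "gripper": 0.085}, {"offset": [0.032, -0.18, 0], "spin": -20, "gripper": 0.085}, {"offset": [0.028, -0.216, 0], "spin": -24, "gripper": 0.085}, {"offset": [0.02, -0.252, 0], "spin": -28, "gripper": 0.085}, {"offset": [0.008, -0.287, 0], "spin": -32, "gripper": 0.085}, {"offset": [-0.007, -0.321, 0], "spin": -36, "gripper": 0.085}, {"offset": [-0.025, -0.353, 0], "spin": -40, "gripper": 0.085}, {"offset": [-0.046, -0.383, 0], "spin": -44, "gripper": 0.085}, {"offset": [-0.07, -0.411, 0], "spin": -47.5, "gripper": 0.085}])

```text
time_s: 2.1
tool_pos: [265.4, -259.5, 253.1]
tcp_rot: [0.153, 1.565, -0.153]
wrist_force: [1.5, -1.8, -0.4]
grip_width: 0.997
```

Call:
carry_out(series=[{"offset": [0.03, -0.028, 0], "spin": 0, "gripper": 0.085}, {"offset": [0.059, -0.057, 0], "spin": 0, "gripper": 0.085}, {"offset": [0.088, -0.085, 0], "spin": 0, "gripper": 0.085}, {"offset": [0.118, -0.114, 0], "spin": 0, "gripper": 0.085}, {"offset": [0.13, -0.125, 0], "spin": 0, "gripper": 0.085}, {"offset": [0.13, -0.125, 0], "spin": 0, "gripper": 0.085}])

```text
time_s: 2.6
tool_pos: [398.5, -385.6, 251.6]
tcp_rot: [0.151, 1.566, -0.151]
wrist_force: [0.1, -0.4, -0.6]
grip_width: 0.998
```

Run:
```python
from h import *
s=snap('wrist');print(s['st']['tool_pos'],rot(s['st']['tcp_rot']).round(3).tolist())
cv2.imwrite('pics/w1.png',s['color']);np.save('pics/w1.npy',s,allow_pickle=True)
v,u=np.nonzero((s['color'].max(2)<60)&(s['depth']>0));P=pts(s,np.c_[u,v])
k=(abs(P[:,2]-105)<8)&(np.hypot(P[:,0]-396,P[:,1]+381)<45);P=P[k]
c=P[:,:2].mean(0);w,V=np.linalg.eigh(np.cov((P[:,:2]-c).T));print(len(P),P.mean(0),np.percentile(P[:,2],[5,95]),V[:,1],np.sqrt(12*w))
print(np.c_[u,v][k].mean(0), np.array(s['hand_eye']).round(2))
```

```text
[ 398.4715662  -385.57679926  251.59682156] [[0.0, 0.191, 0.982], [0.0, 0.982, -0.191], [-1.0, 0.0, -0.0]]
680 [ 391.07304245 -380.62132009  105.70264439] [102.50959402 107.7292776 ] [-0.98537371  0.17040732] [ 9.77382367 49.87591292]
[304.40735294 221.38088235] [[  -0.      0.31   -0.95 -121.86]
 [   0.      0.95    0.31   77.57]
 [   1.     -0.     -0.     -0.94]
 [   0.      0.      0.      1.  ]]
```

View pics/w1.png

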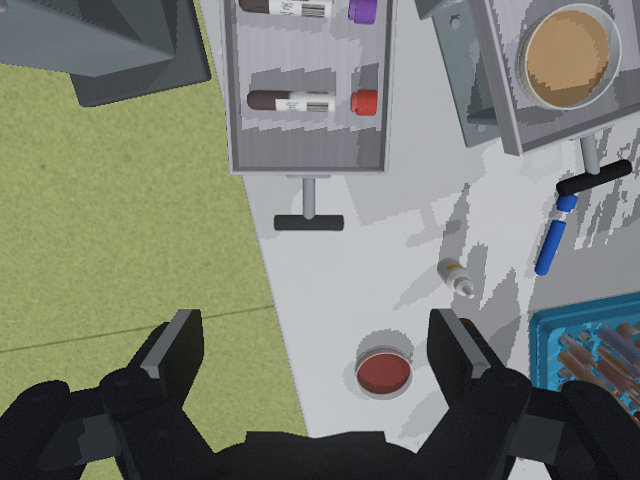

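The wrist picture shows the bar at (274–344, 222), parallel to the jaws, with both tubes still in the tray at (300,10) and (310,100). Bar centre is about (395, -381, 100).

Call:
carry_out(series=[{"offset": [-0.002, 0.002, -0.04], "spin": 0, "gripper": 0.085}, {"offset": [-0.002, 0.002, -0.08], "spin": 0, "gripper": 0.085}, {"offset": [-0.002, 0.002, -0.105], "spin": 0, "gripper": 0.085}, {"offset": [-0.002, 0.002, -0.105], "spin": 0, "gripper": 0.085}, {"offset": [-0.002, 0.002, -0.105], "spin": 0, "gripper": 0.085}])

```text
time_s: 3.07
tool_pos: [393.0, -379.0, 147.7]
tcp_rot: [0.153, 1.568, -0.148]
wrist_force: [-0.6, -0.6, 0.3]
grip_width: 0.993
```

Run:
```python
from h import *
s=snap('wrist');print(s['st']['tool_pos'])
cv2.imwrite('pics/w2.png',s['color'])
v,u=np.nonzero((s['color'].max(2)<70)&(s['depth']>0));P=pts(s,np.c_[u,v])
k=(abs(P[:,2]-105)<8)&(np.hypot(P[:,0]-396,P[:,1]+381)<45);P=P[k]
M=rot(s['st']['tcp_rot']);L=(P-s['st']['tool_pos'])@M
print(len(P),P.mean(0),np.percentile(L[:,2],[1,99]),np.percentile(L[:,1],[1,99]),np.percentile(P[:,2],[5,95]))
```

```text
[ 392.96176067 -379.00616713  147.73253482]
2361 [ 393.70850384 -381.13336531  105.54041927] [-22.44070308  25.06054685] [-7.91508754  1.96253502] [101.58706117 107.68320836]
```

View pics/w2.png

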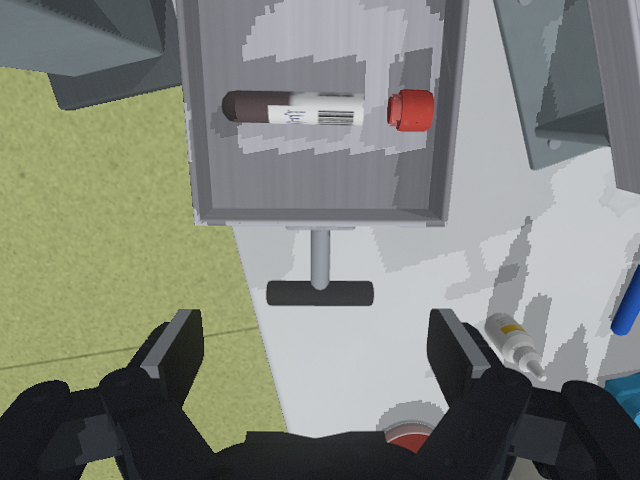

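The bar is centred between the fingers at (320,293), clear of both pads; it needs only a ~2 mm correction.

Call:
carry_out(series=[{"offset": [0.0005, -0.0015, -0.02], "spin": 0, "gripper": 0.085}, {"offset": [0.0005, -0.0015, -0.04], "spin": 0, "gripper": 0.085}, {"offset": [0.0005, -0.0015, -0.047], "spin": 0, "gripper": 0.085}, {"offset": [0.0005, -0.0015, -0.047], "spin": 0, "gripper": 0.085}, {"offset": [0.0005, -0.0015, -0.047], "spin": 0, "gripper": 0.085}, {"offset": [0.0005, -0.0015, -0.047], "spin": 0, "gripper": 0.085}])

```text
time_s: 3.62
tool_pos: [395.7, -383.4, 103.3]
tcp_rot: [0.149, 1.563, -0.152]
wrist_force: [-0.0, 0.3, 1.0]
grip_width: 0.991
```

Call:
carry_out(series=[{"offset": [0, 0, 0], "spin": 0, "gripper": 0.06}, {"offset": [0, 0, 0], "spin": 0, "gripper": 0.05}, {"offset": [0, 0, 0], "spin": 0, "gripper": 0.04}, {"offset": [0, 0, 0], "spin": 0, "gripper": 0.04}, {"offset": [0, 0, 0], "spin": 0, "gripper": 0.04}, {"offset": [0, 0, 0], "spin": 0, "gripper": 0.04}, {"offset": [0, 0, 0], "spin": 0, "gripper": 0.04}, {"offset": [0, 0, 0], "spin": 0, "gripper": 0.04}])

```text
time_s: 4.28
tool_pos: [394.3, -382.6, 102.5]
tcp_rot: [0.15, 1.566, -0.152]
wrist_force: [-4.2, 1.6, 7.0]
grip_width: 0.564
```

Call:
carry_out(series=[{"offset": [0.0001, 0.0007, 0.0088], "spin": 0, "gripper": 0.04}, {"offset": [0.0004, 0.0019, 0.0175], "spin": 0, "gripper": 0.04}, {"offset": [0.0007, 0.0034, 0.0262], "spin": 0, "gripper": 0.04}, {"offset": [0.001, 0.0054, 0.0348], "spin": 0, "gripper": 0.04}, {"offset": [0.0015, 0.0078, 0.0432], "spin": 0, "gripper": 0.04}, {"offset": [0.002, 0.0106, 0.0516], "spin": 0, "gripper": 0.04}, {"offset": [0.0026, 0.0138, 0.0597], "spin": 0, "gripper": 0.04}, {"offset": [0.0026, 0.0138, 0.0597], "spin": 0, "gripper": 0.04}])

```text
time_s: 4.95
tool_pos: [397.4, -367.2, 162.5]
tcp_rot: [0.151, 1.566, -0.149]
wrist_force: [-3.9, 1.3, -3.7]
grip_width: 0.567
```

Run:
```python
from h import *
s=snap('side');t=snap('top')
cv2.imwrite('pics/m1.png',np.hstack([cv2.resize(s['color'][150:330,180:420],(400,300)),cv2.resize(t['color'][215:395,190:430],(400,300))]))
```

```text
(no output)
```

View pics/m1.png

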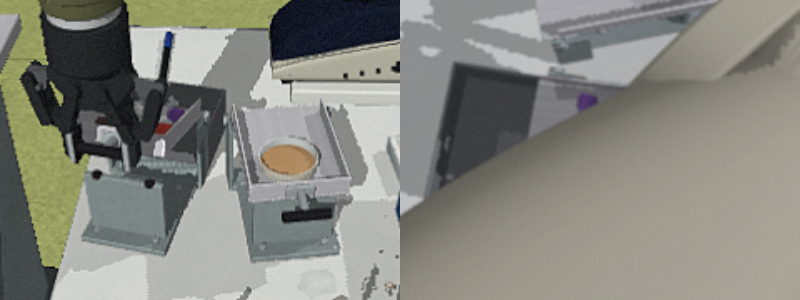

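The tray has come up with the handle held between the fingers, and the dish tray is still down. I'll keep lifting.

Call:
carry_out(series=[{"offset": [0.0007, 0.0036, 0.008], "spin": 0, "gripper": 0.04}, {"offset": [0.0015, 0.0077, 0.0159], "spin": 0, "gripper": 0.04}, {"offset": [0.0023, 0.012, 0.0235], "spin": 0, "gripper": 0.04}, {"offset": [0.0032, 0.0168, 0.0308], "spin": 0, "gripper": 0.04}, {"offset": [0.0042, 0.0219, 0.0379], "spin": 0, "gripper": 0.04}, {"offset": [0.0052, 0.0273, 0.0448], "spin": 0, "gripper": 0.04}, {"offset": [0.0063, 0.0331, 0.0513], "spin": 0, "gripper": 0.04}, {"offset": [0.0075, 0.0392, 0.0576], "spin": 0, "gripper": 0.04}, {"offset": [0.0087, 0.0457, 0.0635], "spin": 0, "gripper": 0.04}, {"offset": [0.01, 0.0523, 0.0691], "spin": 0, "gripper": 0.04}, {"offset": [0.0113, 0.0592, 0.0744], "spin": 0, "gripper": 0.04}, {"offset": [0.0113, 0.0592, 0.0744], "spin": 0, "gripper": 0.04}])

```text
time_s: 6.05
tool_pos: [409.1, -308.0, 236.6]
tcp_rot: [0.15, 1.565, -0.15]
wrist_force: [-4.4, 2.3, -7.2]
grip_width: 0.563
```

Call:
carry_out(series=[{"offset": [0.0014, 0.0073, 0.0049], "spin": 0, "gripper": 0.04}, {"offset": [0.0028, 0.0146, 0.0094], "spin": 0, "gripper": 0.04}, {"offset": [0.0028, 0.0146, 0.0094], "spin": 0, "gripper": 0.04}, {"offset": [0.0028, 0.0146, 0.0094], "spin": 0, "gripper": 0.04}, {"offset": [0.0028, 0.0146, 0.0094], "spin": 0, "gripper": 0.04}, {"offset": [0.0028, 0.0146, 0.0094], "spin": 0, "gripper": 0.04}, {"offset": [0.0028, 0.0146, 0.0094], "spin": 0, "gripper": 0.04}, {"offset": [0.0028, 0.0146, 0.0094], "spin": 0, "gripper": 0.04}, {"offset": [0.0028, 0.0146, 0.0094], "spin": 0, "gripper": 0.04}])

```text
time_s: 6.8
tool_pos: [411.6, -295.2, 244.9]
tcp_rot: [0.151, 1.565, -0.151]
wrist_force: [-4.1, -0.4, -3.8]
grip_width: 0.563
```

Run:
```python
from h import *
s=snap('side');t=snap('top');w=snap('wrist')
f=lambda a:cv2.resize(a,(400,300))
cv2.imwrite('pics/m2.png',np.vstack([np.hstack([f(s['color'][120:300,180:420]),f(t['color'][215:395,190:430])]),np.hstack([f(w['color']),f(s['color'])])]))
```

```text
(no output)
```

View pics/m2.png

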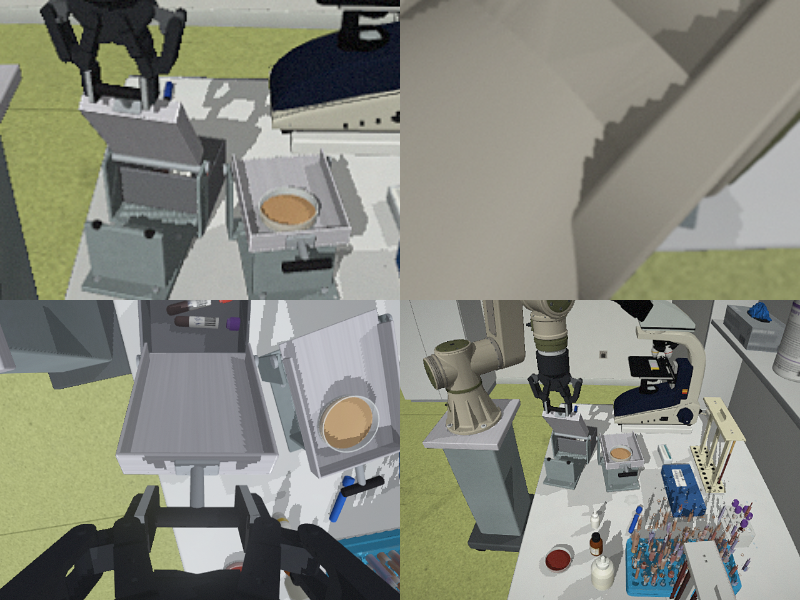

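The tray is empty in the wrist quarter (tray floor around (200,410)), and both tubes, red and purple caps, lie in the box at (205,312). Lowering along the same arc.

Call:
carry_out(series=[{"offset": [-0.0014, -0.0073, -0.0045], "spin": 0, "gripper": 0.04}, {"offset": [-0.0028, -0.0146, -0.0094], "spin": 0, "gripper": 0.04}, {"offset": [-0.0041, -0.0215, -0.0147], "spin": 0, "gripper": 0.04}, {"offset": [-0.0054, -0.0282, -0.0203], "spin": 0, "gripper": 0.04}, {"offset": [-0.0066, -0.0347, -0.0262], "spin": 0, "gripper": 0.04}, {"offset": [-0.0078, -0.0408, -0.0325], "spin": 0, "gripper": 0.04}, {"offset": [-0.0089, -0.0465, -0.039], "spin": 0, "gripper": 0.04}, {"offset": [-0.0099, -0.0519, -0.0459], "spin": 0, "gripper": 0.04}, {"offset": [-0.0109, -0.0571, -0.053], "spin": 0, "gripper": 0.04}, {"offset": [-0.0118, -0.0619, -0.0603], "spin": 0, "gripper": 0.04}, {"offset": [-0.0126, -0.0662, -0.0679], "spin": 0, "gripper": 0.04}, {"offset": [-0.0134, -0.0702, -0.0758], "spin": 0, "gripper": 0.04}])

```text
time_s: 7.95
tool_pos: [397.8, -365.3, 169.3]
tcp_rot: [0.151, 1.566, -0.151]
wrist_force: [-7.1, 1.9, 0.3]
grip_width: 0.565
```

```bash
echo "theta .4 -> 0: du,dz"; python3 -c "
from math import *
f=lambda t:(176*(1-cos(t))+10*sin(t),176*sin(t)-10*(1-cos(t)))
a=f(.4)
for t in (.36,.32,.28,.24,.2,.16,.12,.09,.06,.04,.02,0):
  b=f(t);u=b[0]-a[0];print(t,round(.187*u/1e3,4),round(.982*u/1e3,4),round((b[1]-a[1])/1e3,4))"
```

```text
theta .4 -> 0: du,dz
0.36 -0.0006 -0.0029 -0.0064
0.32 -0.0011 -0.0056 -0.0129
0.28 -0.0015 -0.008 -0.0195
0.24 -0.0019 -0.0102 -0.0262
0.2 -0.0023 -0.0121 -0.033
0.16 -0.0026 -0.0137 -0.0398
0.12 -0.0029 -0.015 -0.0468
0.09 -0.003 -0.0159 -0.052
0.06 -0.0032 -0.0166 -0.0572
0.04 -0.0032 -0.0169 -0.0607
0.02 -0.0033 -0.0172 -0.0642
0 -0.0033 -0.0175 -0.0677
```

Call:
carry_out(series=[{"offset": [-0.0006, -0.0029, -0.0064], "spin": 0, "gripper": 0.04}, {"offset": [-0.0011, -0.0056, -0.0129], "spin": 0, "gripper": 0.04}, {"offset": [-0.0015, -0.008, -0.0195], "spin": 0, "gripper": 0.04}, {"offset": [-0.0019, -0.0102, -0.0262], "spin": 0, "gripper": 0.04}, {"offset": [-0.0023, -0.0121, -0.033], "spin": 0, "gripper": 0.04}, {"offset": [-0.0026, -0.0137, -0.0398], "spin": 0, "gripper": 0.04}, {"offset": [-0.0029, -0.015, -0.0468], "spin": 0, "gripper": 0.04}, {"offset": [-0.003, -0.0159, -0.052], "spin": 0, "gripper": 0.04}, {"offset": [-0.0032, -0.0166, -0.0572], "spin": 0, "gripper": 0.04}, {"offset": [-0.0032, -0.0169, -0.0607], "spin": 0, "gripper": 0.04}, {"offset": [-0.0033, -0.0172, -0.0642], "spin": 0, "gripper": 0.04}, {"offset": [-0.0033, -0.0172, -0.0642], "spin": 0, "gripper": 0.04}])

```text
time_s: 8.95
tool_pos: [394.3, -383.0, 105.0]
tcp_rot: [0.15, 1.566, -0.152]
wrist_force: [-7.8, -1.0, 0.1]
grip_width: 0.565
```

Call:
carry_out(series=[{"offset": [0, -0.0002, -0.001], "spin": 0, "gripper": 0.04}, {"offset": [0, -0.0003, -0.002], "spin": 0, "gripper": 0.04}, {"offset": [0, -0.0003, -0.003], "spin": 0, "gripper": 0.04}, {"offset": [0, -0.0003, -0.004], "spin": 0, "gripper": 0.04}, {"offset": [0, -0.0003, -0.004], "spin": 0, "gripper": 0.04}, {"offset": [0, -0.0003, -0.004], "spin": 0, "gripper": 0.04}])

```text
time_s: 9.45
tool_pos: [394.4, -383.1, 104.6]
tcp_rot: [0.148, 1.565, -0.153]
wrist_force: [-13.8, 5.6, 24.4]
grip_width: 0.562
```

Run:
```python
from h import *
s=snap('side');w=snap('wrist');print(w['st']['wrist_force'],w['st']['tool_pos'])
cv2.imwrite('pics/m3.png',np.hstack([cv2.resize(s['color'][170:310,200:400],(440,308)),cv2.resize(w['color'],(360,308))]))
```

```text
[-14.19272735   6.22080422  23.69604896] [ 394.42424432 -383.11382141  104.56813905]
```

View pics/m3.png

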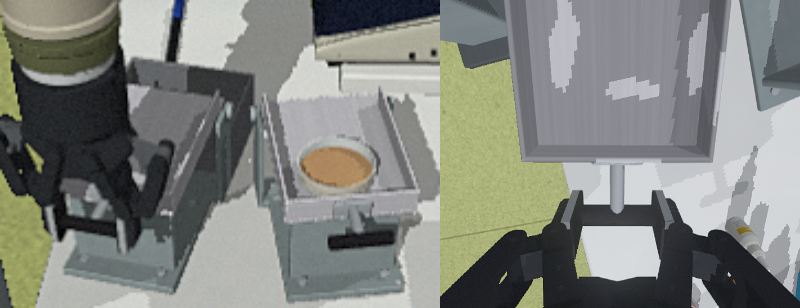

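Call:
carry_out(series=[{"offset": [0, 0, 0.001], "spin": 0, "gripper": 0.04}, {"offset": [0, 0, 0.0015], "spin": 0, "gripper": 0.04}, {"offset": [0, 0, 0.0015], "spin": 0, "gripper": 0.04}, {"offset": [0, 0, 0.0015], "spin": 0, "gripper": 0.04}])

```text
time_s: 9.88
tool_pos: [394.4, -383.0, 104.7]
tcp_rot: [0.149, 1.566, -0.152]
wrist_force: [-10.9, 3.2, 12.9]
grip_width: 0.563
```

Run:
```python
from h import *
w=snap('wrist');st=w['st'];print(st['wrist_force'],st['tool_pos'])
v,u=np.mgrid[0:480,0:640];uv=np.c_[u.ravel(),v.ravel()];uv=uv[w['depth'].ravel()>0];P=pts(w,uv)
L=(P-st['tool_pos'])@rot(st['tcp_rot'])
bar=P[(abs(L[:,1])<5)&(abs(L[:,2])<18)&(abs(L[:,2])>8)&(P[:,2]>80)&(P[:,2]<125)];print('bar top',len(bar),np.percentile(bar[:,2],[10,50,90]))
for a in range(44,130,14):
    q=P[(abs(L[:,1]-a)<5)&(abs(L[:,2])<30)&(P[:,2]>60)&(P[:,2]<140)]; print('floor',a,len(q),np.median(q[:,2]) if len(q) else 0)
```

```text
[-10.89969948   3.21291286  12.89582957] [ 394.39099543 -383.0466969   104.67291881]
bar top 1408 [104.40092791 106.27230152 107.28584085]
floor 44 4859 92.73277325300447
floor 58 5144 92.7022632877196
floor 72 5659 92.69639406841819
floor 86 6132 92.7242797062685
floor 100 6716 92.7358233764235
floor 114 1110 92.67018431364556
floor 128 0 0
```

The tray floor reads flat at 92.7 mm along its length and the bar top is at 106 mm, so the tray is fully down. Releasing now.

Call:
carry_out(series=[{"offset": [0, 0, 0], "spin": 0, "gripper": 0.055}, {"offset": [0, 0, 0], "spin": 0, "gripper": 0.065}, {"offset": [0, 0, 0], "spin": 0, "gripper": 0.08}, {"offset": [0, 0, 0], "spin": 0, "gripper": 0.08}, {"offset": [0, 0, 0], "spin": 0, "gripper": 0.08}, {"offset": [0, 0, 0], "spin": 0, "gripper": 0.08}])

```text
time_s: 10.43
tool_pos: [395.3, -382.6, 102.3]
tcp_rot: [0.15, 1.565, -0.15]
wrist_force: [0.1, 0.9, -0.1]
grip_width: 0.936
```

Call:
carry_out(series=[{"offset": [0, 0, 0.01], "spin": 0, "gripper": 0.08}, {"offset": [0, 0, 0.03], "spin": 0, "gripper": 0.08}, {"offset": [0, 0, 0.06], "spin": 0, "gripper": 0.08}, {"offset": [0, 0, 0.1], "spin": 0, "gripper": 0.08}, {"offset": [0, 0, 0.14], "spin": 0, "gripper": 0.08}, {"offset": [0, 0, 0.16], "spin": 0, "gripper": 0.08}, {"offset": [0, 0, 0.16], "spin": 0, "gripper": 0.08}])

```text
time_s: 11.02
tool_pos: [396.7, -384.5, 269.1]
tcp_rot: [0.144, 1.558, -0.156]
wrist_force: [1.3, -1.0, 0.4]
grip_width: 0.938
```

Run:
```python
from h import *
s=snap('side');w=snap('wrist');print(w['st']['wrist_force'],w['st']['tool_pos'],w['st']['grip_width'])
v,u=np.nonzero((w['color'].max(2)<60)&(w['depth']>0));P=pts(w,np.c_[u,v])
k=(abs(P[:,2]-105)<15)&(np.hypot(P[:,0]-396,P[:,1]+381)<45);print('bar',P[k].mean(0))
cv2.imwrite('pics/m4.png',np.hstack([cv2.resize(s['color'][150:310,200:400],(400,320)),cv2.resize(w['color'],(400,320))]))
```

```text
[ 0.66482812  0.22177809 -0.79139274] [ 396.05925218 -383.83595123  266.07299882] 0.9352113269439342
bar [ 391.62517801 -380.75665409  105.69140344]
```

View pics/m4.png

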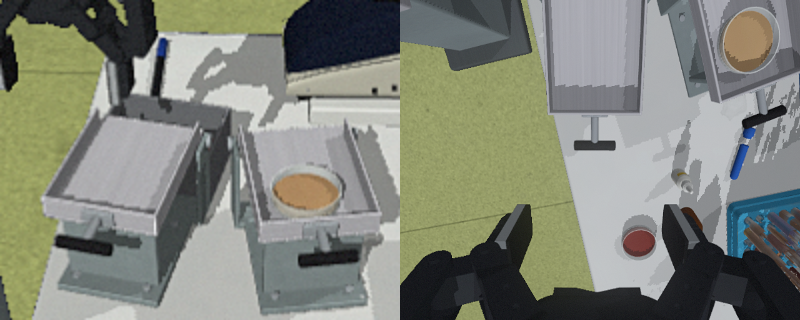

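The tube tray lies down and empty with its handle released, the dish tray is unchanged, and the gripper is well clear.

```bash
python3 -c "
from workcell import *
print(close_job())"
```

```text
the job is handed in; nothing more can be done
None
```

The job is done and handed in at about 11 s of the 42 s limit. I pinched the tube tray's T bar over its two ends and lifted it along its hinge arc to about 1.0 rad. The raised tray was empty, with the red- and purple-capped tubes in the grey box. I then lowered it along the same arc, let go and moved straight up.

**Last checks:**
- **Tray:** the floor reads level at 92.7 mm along its length. The bar top is at 105.7 mm after release, the same as at the start.
- **Dish tray:** it stayed down, with the dish still in it.
- **Forces:** the highest wrist force I read was about 29 N, when the tray was pressed down at the end. It was near zero after release.

**Not fully confirmed or slightly off:**
- The bar slid about 2 mm in the fingers during the lift, so the tray reached its stop slightly sooner than planned.
- I saw the tubes in the box only while the tray was raised and did not take another close look inside afterwards.

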